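Pack the travelling bench kit

TASK

Pack the goldsmith's kit into the open case: set the steel dapping cube, the brass tin, the red polishing bar and the little wooden box each upright and fully down in the one foam insert whose pocket is cut to its shape and size. When all four are in, stand the wood block on edge on the cork strip in the gap along the front of the case (the side with the catches), roughly midway along it, so that the inserts cannot slide. Let go of everything.

Things in the scene. Friction and masses are not known exactly. Their poses are not given: they have to be found in the camera images.
- cube: steel dapping cube with round hollows, 43 x 42 x 42 mm, about 0.6 kg. Loose, standing upright on the bench. Origin: centre of its underside; z up; x and y square to its side faces. Belongs in the square pocket; any quarter turn fits.
- tin: small round closed brass tin, 38 mm across, 24 mm high. Loose, standing upright on the bench. Origin: centre of its underside; z up. Belongs in the round pocket.
- bar: red polishing compound bar, 24 (its x) x 62 (its y) x 21 mm high. Loose, standing upright on the bench. Origin: centre of its underside; z up. Take it across the 24 mm. Belongs in the narrow pocket, either way round. (A green bar of the same shape lies about too and is not wanted.)
- solder_box: small brown wooden box with a recessed lid, shut, 40 (its x) x 62 (its y) x 24 mm high. Loose, standing upright on the bench. Origin: centre of its underside; z up. Take it across the 40 mm. Belongs in the wide oblong pocket, either way round.
- block: hardwood block stood on its long edge: 24 (its x) x 125 (its y) x 62 mm high, 0.22 kg. Loose, standing upright on the bench. Origin: centre of its underside; z up. Take it across the 24 mm near its top; open the jaws only a little when letting it go beside packed things.
- insert_square: grey hard-foam insert, 86 x 86 x 30 mm, with a square pocket of 51 x 50 mm, 27 mm deep, (blue floor) in the middle of its top, 4 mm wider a side than its thing, rim chamfered 3 mm. Fixed in one of the case's four cells. Origin: centre of its underside, 6 mm above the bench; z up; pocket floor 3 mm and top face 30 mm above it. 
- insert_round: grey hard-foam insert, 86 x 86 x 30 mm, with a round pocket of 46 mm diameter, 11 mm deep, (blue floor) in the middle of its top, 4 mm wider a side than its thing, rim chamfered 3 mm. Fixed in one of the case's four cells. Origin: centre of its underside, 6 mm above the bench; z up; pocket floor 19 mm and top face 30 mm above it. 
- insert_narrow: grey hard-foam insert, 86 x 86 x 30 mm, with a narrow oblong pocket of 70 (its x) x 32 (its y) mm, 10 mm deep, (blue floor) in the middle of its top, 4 mm wider a side than its thing, rim chamfered 3 mm. Fixed in one of the case's four cells. Origin: centre of its underside, 6 mm above the bench; z up; pocket floor 20 mm and top face 30 mm above it. 
- insert_wide: grey hard-foam insert, 86 x 86 x 30 mm, with a wide oblong pocket of 70 (its x) x 48 (its y) mm, 11 mm deep, (blue floor) in the middle of its top, 4 mm wider a side than its thing, rim chamfered 3 mm. Fixed in one of the case's four cells. Origin: centre of its underside, 6 mm above the bench; z up; pocket floor 19 mm and top face 30 mm above it. 
- case: open wooden case base, fixed, 227 (x) x 189 (y) x 36 mm high. Origin: centre of its underside; z up; steel catches on its front (-x). Inserts fill the rear, 2 x 2, turned as the case is. Gap for the block: along y inside the front wall, centred at x = -86, y = 0, 39 x 149 mm; cork floor 14 mm up. Pocket centres lie 62 mm behind its middle line; things in them reach 51 mm up: keep fingertips above that.
Things that resemble listed ones, but are neither listed nor needed, are in the scene too. There is more than one size of the cube; the one meant has the size given above. Leave any turquoise look-alike of the tin alone.

How it is judged:
By the outcome, as a careful person would: the job done as asked, in the order asked, and still so for the second after the job is handed in, with the robot touching nothing.
It also fails if it takes over 134 s, if anything falls off the work surface, if the arm or the gripper's body presses on something with over 40 N, if the wrist force passes 120 N, or if a joint passes its speed limit or range.

ROBOT

A 6-joint arm with a two-finger parallel gripper is mounted at the origin on a cart in front of the work surface, level with it; the furniture and walls round the work are solid. World frame = base frame: x ahead of the robot, y to its left, z up, the work surface at z = 0. Lengths are in m, angles in rad, forces in N, time in s.
With the tool pointing down it reaches from about 0.3 to 0.95 m from the base axis. Payload 3.1 kg.
Tool frame: the origin (TCP) lies at the very end of the fingers, on their centre line; the grasp point (between the pads) lies behind it (arm.hold_point_z is the z of the grasp point in the tool frame, in m); z points along the fingers, y is the line along which they close (so a half turn about z gives the same grasp; the last joint's range is limited). The gripper opens to 85 mm and grips with 20 to 120 N. Pads are 22 mm wide; open, the fingers measure 114 mm over their backs; the gripper's body (76 mm by 85 mm) begins 54 mm behind the grasp point. The pads swing forward as they close: fully open they stand 13 mm farther back than shut.
Start: joints at [-1.224, 0.308, 1.634, -0, 1.2, -0.07], TCP at [0.253, -0.572, 0.231] pointing down, gripper open.
Joint ranges: [-3.06, 3.06], [-0.79, 1.96], [0.05, 2.63], [-1.19, 4.34], [0.05, 2.64], [-2.94, 2.94]. Speed limits (rad/s): [2.79, 2.79, 3.14, 3.14, 3.14, 3.14].

INTERFACE

Orientations are given as a 3x3 rotation matrix whose columns are the frame's x, y, z axes.
In Python, from bench import arm, open_gripper, clamp, inverse_kinematics, state, cams, order, spotter gives the robot as it stands. The module is installed in compiled form; this text tells all that it offers. Calls block until the motion is done:
- arm.goto(position, orientation): joint-space move of the TCP to a pose.
- arm.move_straight(position, attitude=None, rate=0.15, contact_N=None): straight line of the TCP; attitude=None keeps the orientation; rate is the mean speed in m/s. With contact_N (N) it stops when the force on the tool has changed by that much, and returns True; else False.
- arm.movej(angles): joint-space move.
- open_gripper() and clamp(grasp_force=None): open the fingers fully, or close them until they stop; grasp_force is the grip in N (None keeps the last).
- arm.hold(seconds).
- inverse_kinematics(position, orientation): joint angles nearest the present ones, or None.
- state(): the state.
- cams.grab_frame(name): name is "side" or "top"; returns the picture (400x640x3 uint8, blue, green, red); there is no depth.
- cams.calibration(name): a dict with "fx", "fy", "cx", "cy" (pixels), "position" and "rotation" of the camera in the world. Camera axes: x right, y up, looking along -z (the intrinsics and any distortion apply to the point x, -y, -z); pixel columns grow to the right and rows downward; lengths in m; the calibration is good to about 2 mm. A picture is of the moment at which its call begins. calibration takes no time and is no camera call.
A pose or a line that the arm cannot do raises arm.IKError and nothing moves.
- order.sign_off(): hands the job in; it is judged then, once.
Trained networks look in the newest picture that a camera, given by its name, has taken for a name from the list of things; names that differ only in an ending like _2 or _b are one class to them, and where a whole thing is asked for, a point or a joint stands for the part that bears it (a point fixed in the world has none). Each returns a list of dicts, best first, with "confidence" (0 to 1); they miss things now and then, are a little off and sometimes report something else, mostly with a low value. They report only what shows in the picture. A call takes as long as a camera call. They do not tell look-alikes from the thing itself.
- spotter.spot_in(camera, target): "bbox" ([left, top, right, bottom] in pixels, round what is visible of it).
- spotter.place_of(camera, target): "location" ([row, column] in pixels: a listed point, or the origin of a listed thing).
The state is a dict: "time": time; "q": joint angles; "joint_velocities": joint speeds; "joint_efforts": joint torques, N m; "tool_pos": TCP position; "ee_rot": TCP orientation; "wrist_force": force on the tool from outside, world axes, zero at the start; "ft_torque": the same for the moment, N m; "gripper_width": finger opening in m; "grasp_force": force on a finger pad.
Only numpy, scipy, OpenCV 4.12 (cv2) and the standard library are available. Lean on these libraries where they do the work, as an engineer would, in place of code of your own. Each camera call takes 0.05 s, during which the arm holds its last target. There are 200 camera calls.

## Working session

There is one attempt and no reset: what is moved stays moved. The work goes in short steps, each a Python script; the robot and the scene stay as the last script left them, time stands still between calls to the robot, and variables do not carry over. Pictures are saved under pics/ and viewed, at most 14 in all, crops included, and the job is handed in when it is done.

```bash
mkdir -p pics; python3 - <<'E'
from bench import arm, cams, spotter, state
import cv2, numpy as np
for c in ("top","side"):
    im=cams.grab_frame(c); cv2.imwrite(f"pics/{c}0.png",im)
    k=cams.calibration(c); print(c,{a:np.round(b,3).tolist() for a,b in k.items()})
    for t in ["cube","tin","bar","solder_box","block","insert_square","insert_round","insert_narrow","insert_wide","case"]:
        print(t,[(np.round(d["location"]).tolist(),round(d["confidence"],2)) for d in spotter.place_of(c,t)][:5])
print(arm.hold_point_z,state()["time"],state()["gripper_width"])
E
```

```text
top {'fx': 459.685, 'fy': 459.685, 'cx': 316.889, 'cy': 201.278, 'position': [0.454, -0.201, 0.892], 'rotation': [[-0.008, 0.998, -0.061], [-0.999, -0.01, -0.033], [-0.034, 0.061, 0.998]]}
cube [([257.0, 380.0], 0.94), ([243.0, 332.0], 0.72)]
tin [([188.0, 331.0], 0.68), ([163.0, 428.0], 0.57), ([155.0, 225.0], 0.2)]
bar [([197.0, 374.0], 0.67)]
solder_box [([138.0, 370.0], 0.98)]
block [([219.0, 434.0], 0.9)]
insert_square [([155.0, 227.0], 0.61)]
insert_round [([159.0, 272.0], 0.77), ([136.0, 370.0], 0.69)]
insert_narrow [([206.0, 266.0], 0.66)]
insert_wide [([196.0, 219.0], 0.61)]
case []
side {'fx': 370.578, 'fy': 370.578, 'cx': 321.574, 'cy': 199.393, 'position': [0.976, 0.059, 0.685], 'rotation': [[-0.465, -0.674, 0.573], [0.885, -0.356, 0.3], [0.002, 0.647, 0.763]]}
cube [([174.0, 306.0], 0.91), ([193.0, 333.0], 0.77)]
tin [([205.0, 234.0], 0.7), ([225.0, 311.0], 0.63)]
bar [([205.0, 288.0], 0.88)]
solder_box [([239.0, 263.0], 0.63), ([255.0, 404.0], 0.6)]
block [([174.0, 253.0], 0.64)]
insert_square [([282.0, 382.0], 0.62)]
insert_round [([262.0, 349.0], 0.94)]
insert_narrow [([233.0, 370.0], 0.76)]
insert_wide [([255.0, 404.0], 0.91)]
case []
-0.0187 1.1 0.08566255947534576
```

View pics/top0.png

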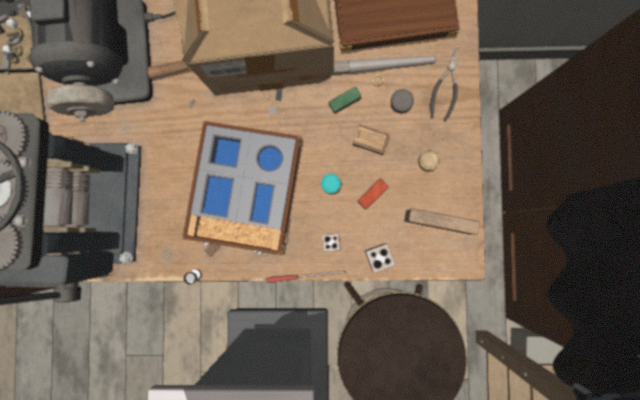

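View pics/side0.png

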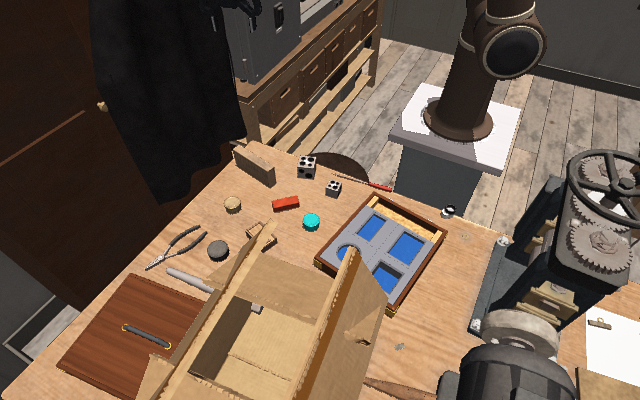

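The top view shows two cubes, at (332,243) small and (380,257) large. The tin candidates are brass (428,160), turquoise (331,184) and grey (402,100). The red bar is at (374,193) and the green one at (345,99). The box is at (370,140) and the block at (442,221). The pockets are square (226,152), round (270,158), wide (218,195) and narrow (262,203), with the cork at the bottom (front, −x). I'll fit models and overlay them on an enlarged crop.

```bash
cat > vis.py <<'E'
import cv2, numpy as np
from scipy.optimize import minimize
from bench import cams
def proj(c,P):
    k=cams.calibration(c); q=(np.atleast_2d(P)-k["position"])@np.array(k["rotation"])
    return np.c_[k["cx"]+k["fx"]*q[:,0]/-q[:,2], k["cy"]+k["fy"]*q[:,1]/q[:,2]]
def ray(c,uv,z):
    k=cams.calibration(c); d=np.array(k["rotation"])@[(uv[0]-k["cx"])/k["fx"],-(uv[1]-k["cy"])/k["fy"],-1]
    p=np.array(k["position"]); return (p+d*(z-p[2])/d[2])[:2]
def box(dx,dy,z0,z1): return np.array([[sx*dx/2,sy*dy/2,z] for sx in(-1,1) for sy in(-1,1) for z in(z0,z1)])
def cyl(d,z0,z1):
    t=np.linspace(0,2*np.pi,40); return np.vstack([np.c_[d/2*np.cos(t),d/2*np.sin(t),0*t+z] for z in(z0,z1)])
def pts(M,p):
    c,s=np.cos(p[2]),np.sin(p[2]); return M@np.array([[c,s,0],[-s,c,0],[0,0,1]])+[p[0],p[1],0]
S=4
def hull(c,M,p): return cv2.convexHull(((proj(c,pts(M,p))+.5)*S-.5).astype(np.float32))
def render(c,M,p):
    m=np.zeros((400*S,640*S),np.uint8); cv2.fillPoly(m,[np.round(hull(c,M,p)*16).astype(np.int32)],255,shift=4); return m
def big(im): return cv2.resize(im,None,fx=S,fy=S,interpolation=cv2.INTER_CUBIC)
def grab(im,M,p,c,marg=7):
    g=render(c,M,p); mk=np.full(im.shape[:2],cv2.GC_BGD,np.uint8)
    g=cv2.resize(g,(640,400),interpolation=cv2.INTER_AREA)
    K=lambda n:np.ones((n,n),np.uint8)
    mk[cv2.dilate(g,K(marg))>0]=cv2.GC_PR_BGD; mk[g>120]=cv2.GC_PR_FGD; mk[cv2.erode(g,K(9))>200]=cv2.GC_FGD
    ys,xs=np.where(g>0); a=40; sl=np.s_[max(0,ys.min()-a):ys.max()+a,max(0,xs.min()-a):xs.max()+a]
    m=np.ascontiguousarray(mk[sl]); cv2.grabCut(np.ascontiguousarray(im[sl]),m,None,np.zeros((1,65)),np.zeros((1,65)),4,cv2.GC_INIT_WITH_MASK)
    out=np.zeros(im.shape[:2],np.uint8); out[sl]=np.where((m&1)>0,255,0); return out
def fit(c,M,mask,p0,yaws):
    mb=cv2.resize(mask,None,fx=S,fy=S,interpolation=cv2.INTER_LINEAR)>127
    def f(p): r=render(c,M,p)>0; return 1-(r&mb).sum()/(r|mb).sum()
    best=min(yaws,key=lambda y:f([*p0[:2],y]))
    s=np.array([*p0[:2],best]); sim=np.vstack([s,s+[.006,0,0],s+[0,.006,0],s+[0,0,.15]])
    r=minimize(f,s,method="Nelder-Mead",options=dict(initial_simplex=sim,xatol=2e-4,fatol=1e-4,maxfev=120)); return r.x,1-r.fun
MOD=dict(cube=box(.043,.042,0,.042),tin=cyl(.038,0,.024),bar=box(.024,.062,0,.021),solder_box=box(.04,.062,0,.024),block=box(.024,.125,0,.062),ins=box(.172,.172,.036,.036),case=box(.227,.189,.036,.036))
E
cat > meas.py <<'E'
from vis import *
im=cv2.imread("pics/top0.png"); hsv=cv2.cvtColor(im,cv2.COLOR_BGR2HSV)
ov=big(im); Y=np.linspace(-np.pi/2,np.pi/2,19)[:-1]; res={}
def blob(m,uv):
    n,l,s,c=cv2.connectedComponentsWithStats(m); i=1+np.argmin(np.hypot(*(c[1:]-uv).T)+1e3*(s[1:,4]<60)); return np.where(l==i,255,0).astype(np.uint8)
# case inserts
b,g,r=[im[...,i].astype(int) for i in range(3)]
m=((r-b)<15).astype(np.uint8)*255; w=np.zeros_like(m); w[110:255,175:310]=255
m=cv2.morphologyEx(blob(cv2.bitwise_and(m,w),(242,180)),cv2.MORPH_CLOSE,np.ones((5,5),np.uint8)); m=cv2.morphologyEx(m,cv2.MORPH_OPEN,np.ones((5,5),np.uint8))
p,s=fit("top",MOD["ins"],m,[*ray("top",(242,180),.036),0],np.linspace(-.5,.5,11)); res["ins"]=p; print("ins",p.round(4),round(s,3))
for n,uv,z in [("cube",(380,258),.02),("cube_s",(332,243),.014),("tin",(428.5,160.5),.012),("bar",(374,193.5),.01),("solder_box",(370,139.5),.012),("block",(442,221),.031)]:
    M=MOD["cube"] if n=="cube_s" else MOD[n]; p0=[*ray("top",uv,z),0]
    if n=="bar": m=blob((((hsv[...,0]<10)|(hsv[...,0]>172))&(hsv[...,1]>140)).astype(np.uint8)*255,uv)
    elif "cube" in n:
        m=blob(cv2.morphologyEx(((r-b)<25).astype(np.uint8)*255,cv2.MORPH_CLOSE,np.ones((3,3),np.uint8)),uv)
        m=cv2.drawContours(m,cv2.findContours(m,0,2)[0],-1,255,-1)
    else:
        y=dict(tin=0,solder_box=np.pi/2-.35,block=-np.pi/2-.17+np.pi)[n]
        if n=="solder_box": y=-.3
        if n=="block": y=-.15
        # long axis y runs along image columns; slope down to the right in picture
        m=grab(im,M,[*p0[:2],y],"top",9)
    p,s=fit("top",M,m,p0,[0] if n=="tin" else Y); res[n]=p
    print(n,p.round(4),"iou",round(s,3),"area mask/model",(m>127).sum(),(render("top",M,p)>0).sum()//16)
    cv2.drawContours(ov,cv2.findContours(cv2.resize(m,None,fx=S,fy=S),0,2)[0],-1,(255,0,255),1)
    cv2.polylines(ov,[hull("top",M,p).astype(int)],True,(0,255,0),1)
p=res["ins"]; c,s=np.cos(p[2]),np.sin(p[2]); p2=[p[0]-.0195*c,p[1]-.0195*s,p[2]]; res["case"]=np.array(p2)
for n,q in (("ins",p),("case",p2)): cv2.polylines(ov,[hull("top",MOD[n],q).astype(int)],True,(0,255,0),1)
for dx,dy in[(62.5,43),(62.5,-43),(-23.5,43),(-23.5,-43)]:
    a=pts(np.array([[dx/1e3,dy/1e3,.036]]),p2); print("pocket",a.round(4)[0]); u=(proj("top",a)[0]*S).astype(int); cv2.circle(ov,u.tolist(),3,(0,255,255),-1)
np.savez("meas.npz",**res)
cv2.imwrite("pics/ov_a.png",ov[120*S:275*S,300*S:490*S]); cv2.imwrite("pics/ov_b.png",ov[110*S:260*S,175*S:310*S])
E
python3 meas.py
```

```text
ins [ 0.5554 -0.0332 -0.1653] 0.982
cube [ 0.4023 -0.2881 -1.1967] iou 0.715 area mask/model 436 609
cube_s [ 0.4316 -0.1981 -0.7981] iou 0.327 area mask/model 177 540
tin [ 0.5802 -0.3832 -0.0031] iou 0.776 area mask/model 294 377
bar [ 0.5202 -0.2761  0.782 ] iou 0.854 area mask/model 367 428
solder_box [ 0.6229 -0.2757 -0.3878] iou 0.817 area mask/model 635 765
block [ 0.4672 -0.3994 -0.2166] iou 0.925 area mask/model 1128 1146
pocket [0.6049 0.0021 0.036 ]
pocket [ 0.5907 -0.0827  0.036 ]
pocket [0.5201 0.0163 0.036 ]
pocket [ 0.5059 -0.0686  0.036 ]
```

View pics/ov_a.png

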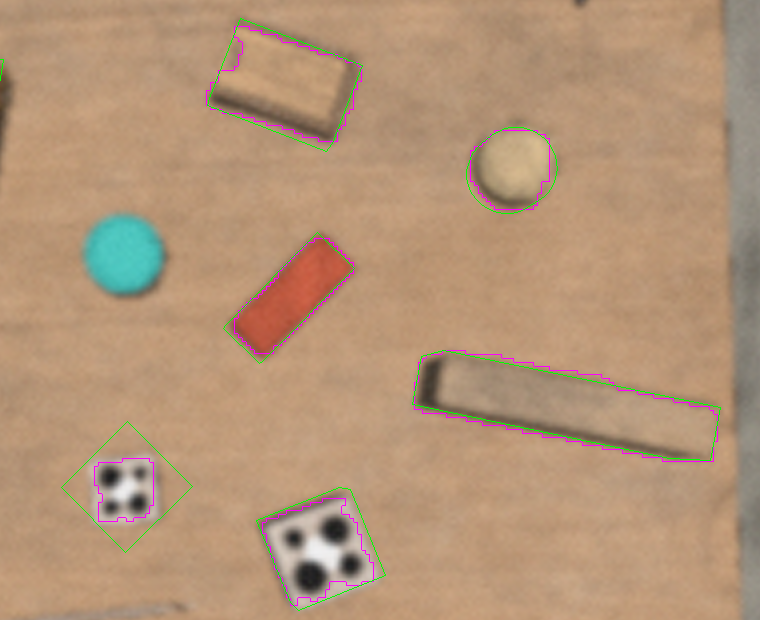

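View pics/ov_b.png

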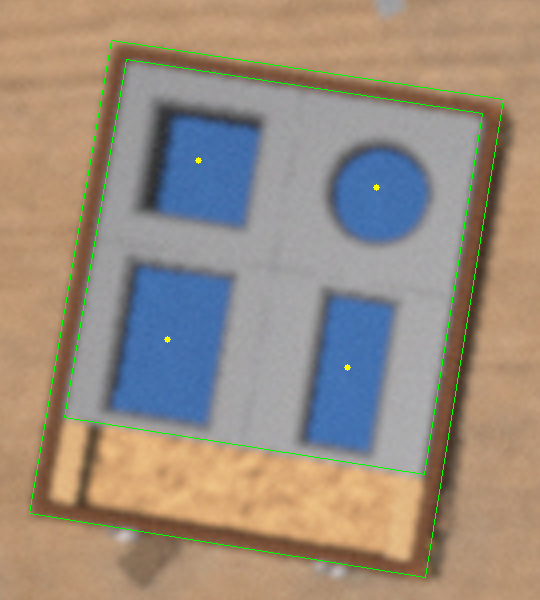

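The large cube's top face measures about 44 mm at (380,257), so it is the 43 mm one; the other at (332,243) is about 28 mm. The brass tin is at (428,160), because the turquoise one is excluded and the one at (402,100) is grey. The red bar is at (374,193). The overlays fit to about 1–2 mm and the pockets are identified. I'll pick the cube first and work out the carton clearance.

```bash
cat > act.py <<'E'
from vis import *
from bench import arm, open_gripper, clamp, inverse_kinematics, state
D=dict(np.load("meas.npz")); C=D["case"]
def rot(a): c,s=np.cos(a),np.sin(a); return np.array([[-s,c,0],[c,s,0],[0,0,-1.]]).T if 0 else np.column_stack([[-s,c,0],[c,s,0],[0,0,-1]])
def choose(p,angs):
    q0=np.array(state()["q"]); o=[(np.abs(np.array(q)-q0).max(),a) for a in angs if (q:=inverse_kinematics(p,rot(a))) is not None]
    return min(o)[1]
H=dict(cube=.042,tin=.024,bar=.021,solder_box=.024,block=.062)
d=dict(cube=.011,tin=.011,bar=.0095,solder_box=.011,block=.019)
SLOT=dict(cube=(.0625,.043,.009),tin=(.0625,-.043,.025),solder_box=(-.0235,.043,.025),bar=(-.0235,-.043,.026),block=(-.086,0,.014))
F=dict(cube=70,tin=35,bar=35,solder_box=35,block=50)
HOV=.16
def pick(n,a=None):
    x,y,t=D[n]; pi=np.pi
    angs=[t+k*(pi/2 if n=="cube" else pi) for k in range(-2,3)] if n!="tin" else [np.arctan2(y,x)+C[2]*0+k*pi/2 for k in (-1,0,1)]
    a=choose([x,y,HOV],angs) if a is None else a; R=rot(a); arm.goto([x,y,HOV],R)
    arm.move_straight([x,y,H[n]-d[n]],rate=.15); clamp(F[n]); s=state()
    arm.move_straight([x,y,HOV+.02],rate=.18); s2=state()
    print(n,"angle",round(a,3),"w",round(s["gripper_width"],4),round(s2["gripper_width"],4),"F",round(s2["grasp_force"],1),"fz",np.round(s2["wrist_force"],1),"t",s2["time"])
def place(n,off=(0,0)):
    sx,sy,z=SLOT[n]; p=pts(np.array([[sx+off[0],sy+off[1],0]]),C)[0][:2]
    base=C[2]+(np.pi/2 if n in("bar","solder_box") else 0); step=np.pi/2 if n in("cube","tin") else np.pi
    T=lambda h:[*p,z+H[n]-d[n]+h]
    a=choose(T(.07),[base+k*step for k in range(-3,4)])
    arm.goto(T(.09),rot(a)); arm.move_straight(T(.03),rate=.15)
    hit=arm.move_straight(T(-.0015),rate=.04,contact_N=8); s=state()
    print(n,"place hit",hit,"dz",round(s["tool_pos"][2]-T(0)[2],4),"w",round(s["gripper_width"],4),"t",s["time"])
    return T
def release(T):
    open_gripper(); arm.move_straight(T(.10),rate=.2); print("t",state()["time"])
def snap(f,c="top",rc=None,k=4):
    im=cams.grab_frame(c)
    cv2.imwrite("pics/raw_"+f,im)
    if rc: im=cv2.resize(im[rc[0]:rc[1],rc[2]:rc[3]],None,fx=k,fy=k,interpolation=cv2.INTER_CUBIC)
    cv2.imwrite("pics/"+f,im)
E
python3 - <<'E'
from act import *
for uv in [(215,92),(335,78)]:
    for z in (0,.05,.1,.15,.2): 
        xy=ray("top",uv,z); print(uv,z,xy.round(3),proj("side",[*xy,z]).round(0))
pick("cube")
snap("cube_held.png","side",(60,260,150,450),2.6)
E
```

```text
(215, 92) 0 [0.728 0.03 ] [[370. 346.]]
(215, 92) 0.05 [0.713 0.017] [[370. 324.]]
(215, 92) 0.1 [0.697 0.004] [[369. 301.]]
(215, 92) 0.15 [ 0.682 -0.009] [[369. 276.]]
(215, 92) 0.2 [ 0.667 -0.021] [[368. 249.]]
(335, 78) 0 [ 0.752 -0.208] [[254. 299.]]
(335, 78) 0.05 [ 0.735 -0.208] [[255. 280.]]
(335, 78) 0.1 [ 0.718 -0.208] [[257. 260.]]
(335, 78) 0.15 [ 0.702 -0.207] [[259. 237.]]
(335, 78) 0.2 [ 0.685 -0.207] [[261. 213.]]
cube angle -1.197 w 0.0399 0.0401 F 71.6 fz [-1.  0. -8.] t 4.8083
```

View pics/cube_held.png

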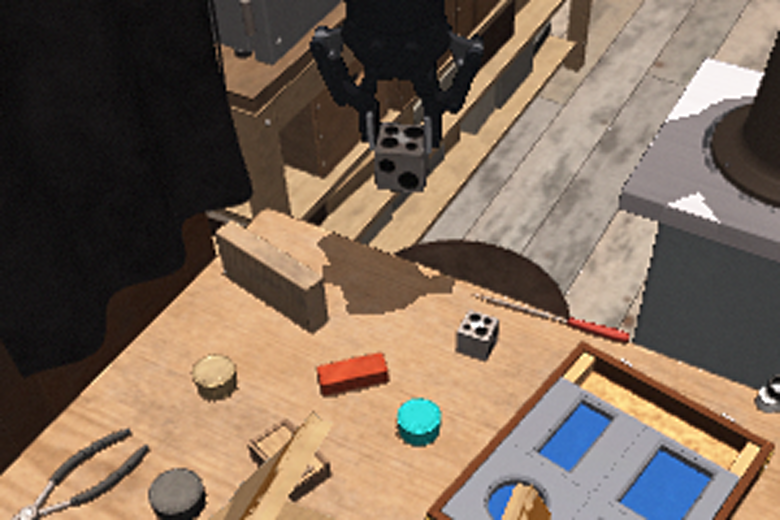

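The cube is held upright at (400,155) in the crop. The carton flaps stand close to the rear pockets, so I'll look at that carton once, enlarged.

```bash
python3 - <<'E'
import cv2,numpy as np
a=cv2.imread("pics/top0.png")[0:120,165:345]; b=cv2.imread("pics/side0.png")[200:400,150:400]
a=cv2.resize(a,(540,360),interpolation=2); b=cv2.resize(b,(0,0),fx=1.04,fy=1.04)
o=np.zeros((580,560,3),np.uint8); o[:360,:540]=a; o[365:365+208,:260]=b
cv2.imwrite("pics/carton.png",o)
E
```

```text
(no output)
```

View pics/carton.png

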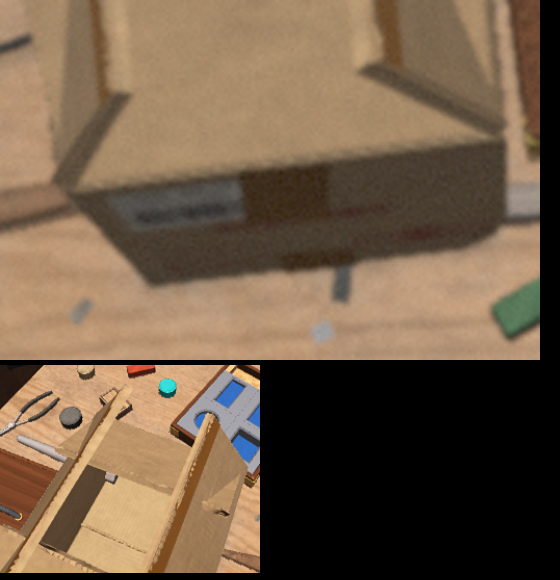

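The carton's front wall rises vertically from its bottom edge at crop rows 240–280, which is x ≈ 0.73, about 12 cm beyond the rear pockets. That is clear enough to go ahead.

```bash
python3 - <<'E'
from act import *
T=place("cube"); 
if abs(state()["tool_pos"][2]-T(0)[2])<.003: release(T); pick("tin"); T=place("tin")
E
```

```text
cube place hit True dz 0.001 w 0.0399 t 7.4333
t 8.6083
tin angle -0.584 w 0.0349 0.0351 F 35.0 fz [-0.2 -0.8  0.1] t 12.775
tin place hit True dz 0.0011 w 0.0349 t 15.175
```

```bash
python3 - <<'E'
from act import *
sx,sy,z=SLOT["tin"]; p=pts(np.array([[sx,sy,0]]),C)[0]
T=lambda h:[p[0],p[1],z+H["tin"]-d["tin"]+h]
release(T); pick("solder_box"); T=place("solder_box")
if abs(state()["tool_pos"][2]-T(0)[2])<.003 and state()["gripper_width"]>.03:
    release(T); pick("bar"); T=place("bar")
    if abs(state()["tool_pos"][2]-T(0)[2])<.003 and state()["gripper_width"]>.015:
        release(T); arm.goto([*D["block"][:2],.2],rot(choose([*D["block"][:2],.2],[D["block"][2]+k*np.pi for k in(-1,0,1)])))
        snap("packed.png","top",(110,260,170,330),4)
E
```

```text
t 16.375
solder_box angle -6.671 w 0.0391 0.0386 F 35.9 fz [ 0.4  1.  -0.9] t 19.8833
solder_box place hit True dz 0.001 w 0.0387 t 22.35
t 23.525
bar angle -5.501 w 0.0238 0.0233 F 34.7 fz [-0.4  0.1  0.1] t 27.4583
bar place hit True dz 0.0004 w 0.0231 t 29.575
t 30.85
```

View pics/packed.png

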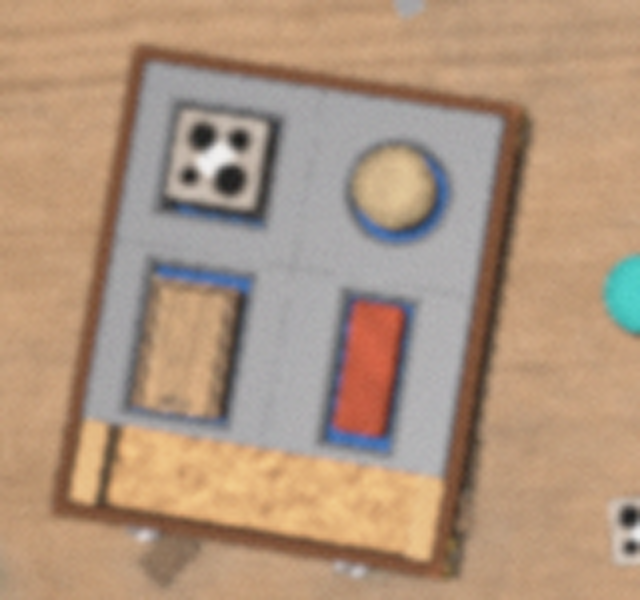

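All four are in their pockets: cube at (220,160), tin at (395,185), box at (190,345) and bar at (370,368). Next is the block.

```bash
python3 - <<'E'
from act import *
pick("block"); T=place("block"); s=state()
if abs(s["tool_pos"][2]-T(0)[2])<.003 and s["gripper_width"]>.015:
    release(T); arm.goto([.42,-.3,.25],rot(choose([.42,-.3,.25],[k*np.pi/2 for k in range(-2,3)])))
    snap("done.png","top",(110,260,170,330),4); snap("done_s.png","side",(160,340,290,480),3)
E
```

```text
block angle -6.5 w 0.0229 0.0232 F 49.8 fz [ 0.   0.  -2.8] t 34.9
block place hit True dz 0.0005 w 0.0228 t 37.5833
t 38.8583
```

View pics/done.png

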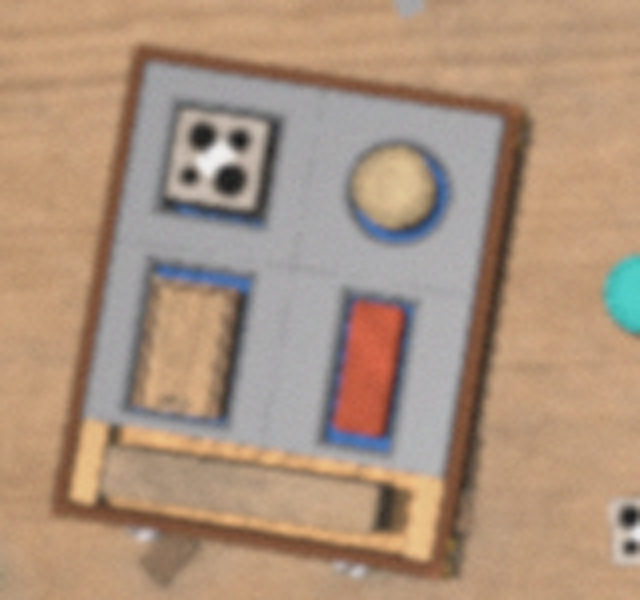

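View pics/done_s.png

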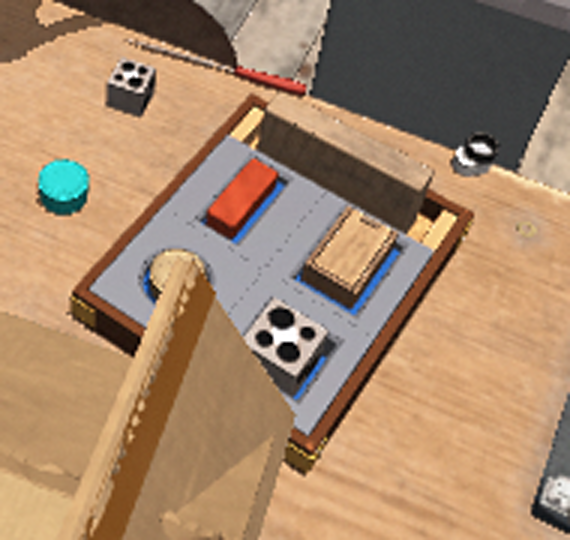

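The items are seated and the block is standing. I'll compare its lengthwise position against the projected model before handing in.

```bash
python3 - <<'E'
from act import *
im=big(cv2.imread("pics/raw_done.png"))
for n,off,col in (("block",0,(0,255,0)),):
    p=pts(np.array([[-.086,off,0]]),C)[0]
    q=[p[0],p[1],C[2]]
    for z in (.014,.076): cv2.polylines(im,[(proj("top",pts(box(.024,.125,z,z)[[0,2,6,4]],q))*S+1.5).astype(int)],True,col if z>.02 else (0,0,255),1)
cv2.imwrite("pics/chk.png",cv2.resize(im[205*S:260*S,170*S:300*S],None,fx=1.5,fy=1.5))
E
```

```text
(no output)
```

View pics/chk.png

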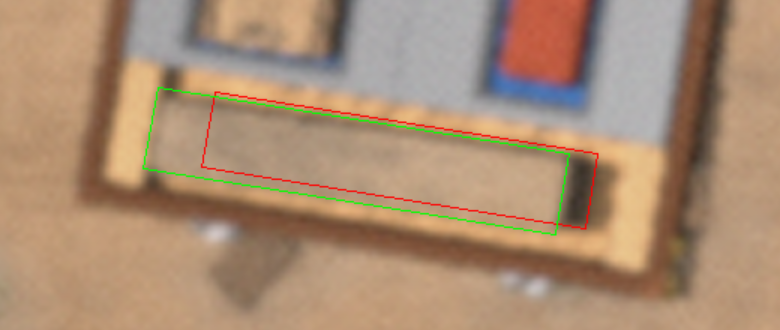

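The block lies within about 1–2 mm of the centred model, upright on the cork. Handing in.

```bash
python3 -c "
from bench import order; print(order.sign_off())"
```

```text
the job is handed in; nothing more can be done
None
```

The job is handed in: the cube, brass tin, red bar and wooden box sit upright in their matching pockets, and the block stands on edge on the cork within about 1–2 mm of midway, with everything released at about 39 s on the robot clock.

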